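# Set up the tipped plate viewer on its kickstand and hold it upright

## Robot

A 6-joint arm with a two-finger parallel gripper is mounted at the origin on the work surface. World frame = base frame: x ahead of the robot, y to its left, z up, the work surface at z = 0. Lengths are in m, angles in rad, forces in N, time in s.
With the tool pointing down it reaches from about 0.35 to 0.975 m from the base axis. Payload 4.9 kg.
Tool frame: the origin (TCP) lies on the centre line of the jaws, within the pads' length; the fingertips stand 14 mm ahead of it and the grasp point (between the pads) lies 5 mm behind it; y points along the fingers, z is the direction in which the jaws open and shut, and the axes are right-handed (so a half turn about y gives the same grasp; the last joint's range is limited). The gripper opens to 85 mm and grips with 20 to 120 N. Pads are 22 mm wide; open, the fingers measure 114 mm over their backs; the gripper's body (76 mm by 85 mm) begins 54 mm behind the grasp point. The pads swing forward as they close: fully open they stand 13 mm farther back than shut.
Start: joints at [-1.284, 0.053, 1.613, -0, 1.476, -0.119], TCP at [0.247, -0.574, 0.245] pointing down, gripper open.
Joint ranges: [-3.01, 3.01], [-1.01, 2.22], [0.06, 2.58], [-1.02, 4.17], [0.09, 2.62], [-3.14, 3.14]. Speed limits (rad/s): [2.57, 2.57, 3.14, 3.14, 3.14, 3.14].

## Interface

Orientations are given as [roll, pitch, yaw] about the fixed x, y, z axes, in that order (R = Rz(yaw) Ry(pitch) Rx(roll)).
In Python, from plant import robot, read_camera, get_calibration, ticket gives the robot as it stands. The module is installed in compiled form; this text tells all that it offers.
- The arm moves only by the shell command python3 -m pendant 'ROWS' [OPENING] [FORCE]. ROWS is text: rows parted by semicolons, each of 4 numbers parted by spaces: the shift along the tool's x, y, z in m, then the turn about the tool's y in rad. In form: dx dy dz yaw; .... A call has 1 to 12 rows; each row is the pose to reach, as a shift and turn from the pose commanded when the call began, along the tool's axes at that moment; what a row does not reach only later rows make up. A row lasts 1/12 s, in which the tool goes at most 41.7 mm and 7.16 degrees, less where a joint would pass 70% of its speed; a pose out of reach is approached as far as the arm can. A call with a gripper value outside its range is refused whole. OPENING is the gripper command: -1 is shut, 1 is fully open, values between are in proportion, set as the call begins (- or left out, the last holds). The fingers move at their own pace and stop on an object; FORCE is the grip in N (left out, the last holds). Time passes only in rows, so rows that repeat a pose let the fingers close. It gives the time, the measured TCP pose, the force and the opening at its end, in the units of the state.
- robot.sense(): the state, without advancing time (a new reading comes with each control period).
- read_camera(name): name is "scene" or "top" or "wrist"; returns the picture (400x640x3 uint8, red, green, blue); there is no depth.
- get_calibration(name): a dict with "fovy" (degrees; the focal length in pixels is half the picture's height over the tangent of half this angle, whatever the lens; pixels are square), "cx", "cy" (the principal point, pixels), "k1" (the pictures are not rectified: a ray, as slopes to the right and down, at radius r is drawn at 1 + k1 r^2 times it, then the intrinsics apply), "extrinsics" (4x4, takes a point from world to camera coordinates). Camera axes: x right, y up, looking along -z (the intrinsics and any distortion apply to the point x, -y, -z); pixel columns grow to the right and rows downward; lengths in m; the calibration is good to about 2 mm. A picture is of the moment at which its call begins: read the wrist's pose just before it. get_calibration takes no time and is no camera call; for the wrist camera it gives the pose at the moment of the call.
- ticket.sign_off(): hands the job in, once; it reports no verdict.
The state is a dict: "time": time; "qpos": joint angles; "dq": joint speeds; "joint_efforts": joint torques, N m; "tcp_pos": TCP position; "tool_rot": TCP orientation; "contact_force": force on the tool from outside, world axes, zero at the start; "moment": the same for the moment, N m; "opening": finger opening in m.
Only numpy, scipy, OpenCV 4.12 (cv2) and the standard library are available. Lean on these libraries where they do the work, as an engineer would, in place of code of your own. Each camera call takes 0.05 s, during which the arm holds its last target.

## Task

The plate viewer is parked leaning against its two posts. Leave it leaning there while you flip its kickstand all the way down, past centre, to its stop; then swing the viewer upright, keeping its foot bar in the trough, until the kickstand's foot bears on the rubber landing pad, and finish while still holding it upright there with the fingers so that it cannot tip back. Leave the bottle, tip box and plate stack where they are.

Things in the scene. Friction and masses are not known exactly. Their poses are not given: they have to be found in the camera images.
- cradle: Fixed aluminium base plate 250 x 230 x 6 mm (its x from -110 to +140 mm). Origin on the bench under the middle of the trough; z up; y along the trough, x from the parking posts (-x side, nearer the robot) to the landing pad (+x side). The trough is two grey rails (top 18 mm above the bench, inner gap 18 mm, closed at the ends).
- rest: Two 12 mm steel posts with 18 mm rubber balls at the tip, fixed to the base at cradle x about -55 mm, y = -80 and +80 mm, ball centres 135 mm above the bench; a thin bar joins them 50 mm up. The frame leans on the balls at the start. Origin is that of the cradle.
- landing: Rubber landing pad 50 (x) x 90 (y) x 3 mm fixed on the base plate on the +x side, top 9 mm above the bench; origin at the centre of its underside (cradle x 108, y 63 mm). The kickstand's foot comes down on it.
- frame: Plate viewer: loose white frame 180 wide (y), 22 thick (x), 236 mm tall, about 0.8 kg. Origin: centre of its round foot bar (16 mm diameter, along y) in the trough, 14 mm above the bench; it tips about this bar. z runs up the frame, x to the kickstand side, y as the cradle's. Starts leaning 0.28 rad, top towards cradle -x, on the posts; upright = z vertical. Let go, it falls back on the posts.
- frame_top (a point): Middle of the top edge of the frame's green top rail (frame x 0, y 0, z 236 mm). The rail, 26 mm high and 22 mm thick, can be gripped across its thickness from above, anywhere along its 140 mm. A clear well plate sits lower on the frame's -x face (to 21 mm from the middle plane, 42 to 145 mm up).
- kickstand (a joint): Kickstand angle, rad: 0 stowed, level along the frame's -y; 1.745 fully down at its stop, 10 degrees past centre. At angle q the leg points from kick_hinge along (0,-1,0)cos q + (0.423,0,-0.906)sin q in frame axes: it swings down and out to +x. A spring pulls it back to 0 below about 0.6 rad and snaps it on to the stop beyond that; 1 to 2 N on the pad moves it.
- kick_hinge (a point): Centre of the kickstand's hub, on its axis: frame x 50, y 50, z 120 mm. The leg is a 12 mm round steel bar, 133 mm from hub to foot centre.
- kick_pad (a point): Middle of the upper face of the orange push pad on the leg, 100 mm from the hinge along the leg. The pad is 36 mm (frame x) x 26 mm (along the leg) x 12 mm thick, centred on the leg, so the face is 6 mm above the leg's line. Press it downwards to flip the kickstand.
- kick_tip (a point): Centre of the round rubber foot (16 mm diameter) at the kickstand's free end. With the kickstand down it meets the landing pad when the frame is upright (within about 1 degree).
- bottle: Bystander: amber bottle with blue cap, 60 mm diameter, 150 mm tall; origin at the centre of its underside.
- tipbox: Bystander: blue tip box with clear lid, 85 x 120 x 80 mm; origin at the centre of its underside.
- plates: Bystander: stack of three white well plates, 86 x 128 x 42 mm; origin at the centre of its underside.

How it is judged:
By the outcome, as a careful person would: the job done as asked, in the order asked, and still so for the second after the job is handed in, while the arm keeps its last pose, push and grip.
It also fails if it takes over 51 s, if anything falls off the work surface, if the arm or the gripper's body presses on something with over 40 N, if the wrist force passes 120 N, or if a joint passes its speed limit or range.

## Working session

There is one attempt and no reset: what is moved stays moved. The work goes in short steps, Python scripts to look and compute and a shell command to move; the robot and the scene stay as the last step left them, time stands still between calls to the robot, and variables do not carry over. Pictures are saved under pics/ and viewed, and the job is handed in when it is done.

```bash
mkdir -p pics; cat > h.py <<'E'
import numpy as np, cv2
from plant import robot, read_camera, get_calibration, ticket
def snap(cam,fn):
    c=get_calibration(cam); im=read_camera(cam); cv2.imwrite(f'pics/{fn}.png',im[:,:,::-1]); return c,im
def K(c):
    f=200/np.tan(np.radians(c['fovy'])/2); return f
def proj(c,P):
    P=np.atleast_2d(P); E=np.array(c['extrinsics']); p=P@E[:3,:3].T+E[:3,3]
    x=p[:,0]/-p[:,2]; y=-p[:,1]/-p[:,2]; r2=x*x+y*y; s=1+c['k1']*r2; f=K(c)
    return np.c_[c['cx']+f*x*s, c['cy']+f*y*s]
def ray(c,u,v):
    f=K(c); a=np.array([(u-c['cx'])/f,(v-c['cy'])/f]); b=a.copy()
    for _ in range(30): b=a/(1+c['k1']*(b@b))
    E=np.array(c['extrinsics']); R=E[:3,:3]; o=-R.T@E[:3,3]
    d=R.T@np.array([b[0],-b[1],-1]); return o,d/np.linalg.norm(d)
def onz(c,u,v,z):
    o,d=ray(c,u,v); return o+d*(z-o[2])/d[2]
E
python3 - <<'E'
from h import *
print(robot.sense())
for n in ['scene','top','wrist']:
    c,im=snap(n,n+'0'); print(n,{k:np.round(v,4).tolist() for k,v in c.items()})
E
```

```text
{'time': 0.0, 'qpos': array([-1.28398079e+00,  5.33892517e-02,  1.61429098e+00, -3.79771115e-06,
        1.47601939e+00, -1.19015822e-01]), 'dq': array([ 1.32698585e-03,  4.68274616e-04, -1.13061065e-03, -4.64760481e-06,
        1.15887844e-03, -5.09680715e-04]), 'joint_efforts': array([-7.67516849e-04, -3.93677866e+01, -3.70175850e+01, -5.99715077e-05,
        7.10883178e-03, -4.07617875e-06]), 'tcp_pos': array([ 0.24655913, -0.57366034,  0.24404472]), 'tool_rot': array([-1.57288884e+00,  2.46417731e-04, -2.73576119e+00]), 'contact_force': array([-0.44749833,  0.3672729 , -0.09378756]), 'moment': array([-0.00771028, -0.02269027, -0.0636508 ]), 'opening': 0.0855258903264107}
scene {'fovy': 44.6555, 'cx': 321.9444, 'cy': 195.4474, 'k1': -0.1123, 'extrinsics': [[0.7795, 0.6262, 0.0139, -0.4433], [-0.5391, 0.6594, 0.5241, 0.2401], [0.319, -0.416, 0.8516, -1.6141], [0.0, 0.0, 0.0, 1.0]]}
top {'fovy': 56.3015, 'cx': 320.858, 'cy': 201.7287, 'k1': 0.026, 'extrinsics': [[-0.0273, -0.9996, -0.0078, 0.004], [0.9849, -0.0282, 0.1709, -0.5671], [-0.1711, -0.0031, 0.9853, -1.1252], [0.0, 0.0, 0.0, 1.0]]}
wrist {'fovy': 68.1057, 'cx': 314.7046, 'cy': 201.9374, 'k1': 0.0005, 'extrinsics': [[0.3949, -0.9187, -0.0026, -0.624], [0.8676, 0.3739, -0.3279, 0.0422], [0.3023, 0.1272, 0.9447, -0.3827], [0.0, 0.0, 0.0, 1.0]]}
```

View pics/scene0.png

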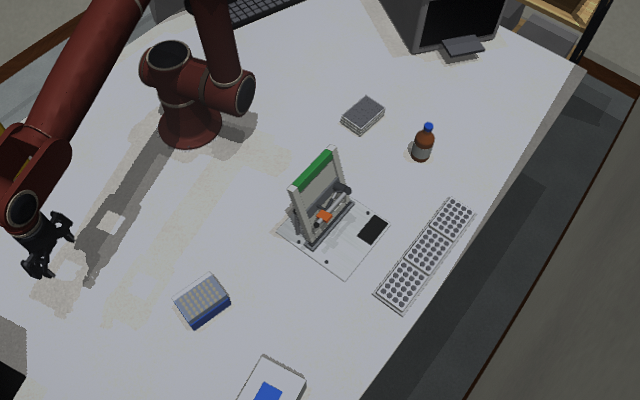

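View pics/top0.png

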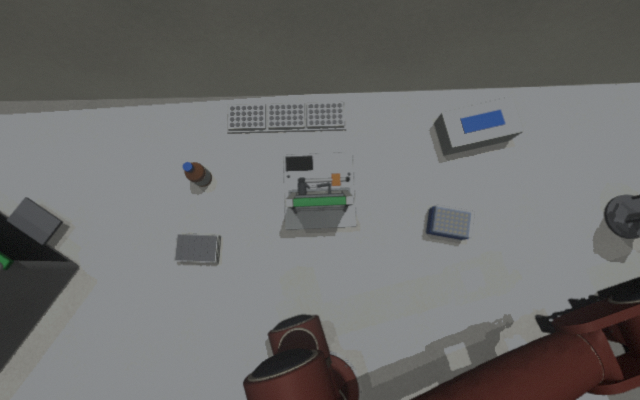

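View pics/wrist0.png

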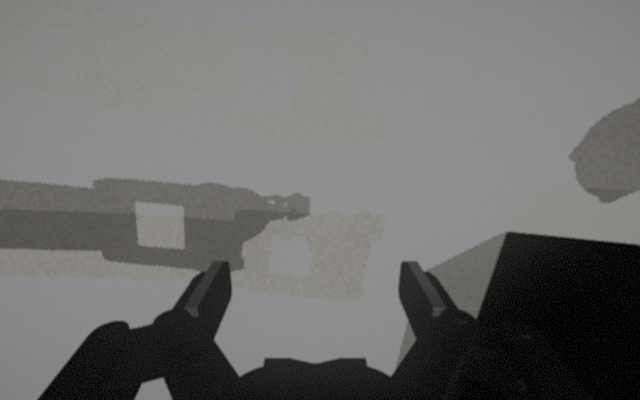

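The viewer shows at about (320,200) in both the scene and top images. Its green rail is on the robot side, the orange pad is at (324,215) in scene and (336,180) in top, and the black landing pad is at (373,230) in scene and (299,163) in top. The bottle, plates and tip box are all well clear of it. I'll enlarge crops next.

```bash
python3 - <<'E'
import cv2
a=cv2.imread('pics/scene0.png')[135:290,265:400]; cv2.imwrite('pics/s0c.png',cv2.resize(a,None,fx=3.8,fy=3.8,interpolation=cv2.INTER_CUBIC))
a=cv2.imread('pics/top0.png')[140:240,270:370]; cv2.imwrite('pics/t0c.png',cv2.resize(a,None,fx=6,fy=6,interpolation=cv2.INTER_CUBIC))
E
```

```text
(no output)
```

View pics/s0c.png

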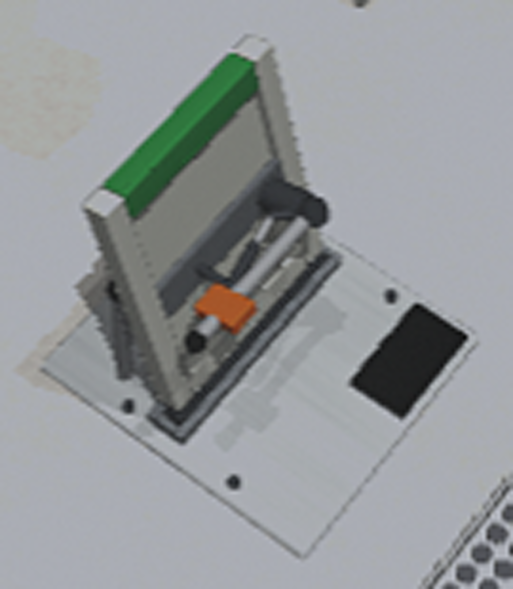

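View pics/t0c.png

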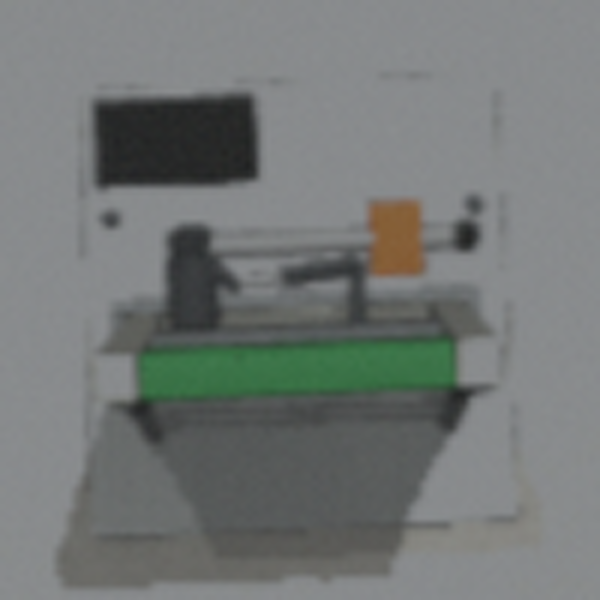

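```bash
cat > fit.py <<'E'
from h import *
from scipy.optimize import least_squares
def Rz(y): return np.array([[np.cos(y),-np.sin(y),0],[np.sin(y),np.cos(y),0],[0,0,1]])
def fr(P,a=.28):
    P=np.atleast_2d(P)/1000.; return np.c_[P[:,0]*np.cos(a)-P[:,2]*np.sin(a),P[:,1],.014+P[:,0]*np.sin(a)+P[:,2]*np.cos(a)]
def world(p,C): return np.atleast_2d(C)@Rz(p[2]).T+[p[0],p[1],0]
E
python3 - <<'E'
from fit import *
S=get_calibration('scene');T=get_calibration('top')
cr=np.array([[140,-115,6],[140,115,6],[-110,-115,6],[83,108,9],[133,108,9],[133,18,9],[83,18,9]])/1000.
sc=[(305,556),(478,342),(42,370),(415,304),(468,338),(403,417),(351,381)]
rail=fr([[-11,70,236],[11,70,236],[-11,-70,236],[11,-70,236],[50,-50,126]])
sr=[(234,53),(258,68),(106,187),(128,203),(225,303)]
tc=np.array([[133,108,9],[133,18,9],[83,18,9],[83,108,9]])/1000.
tcp=[(95,102),(250,95),(257,178),(98,186)]
tr=fr([[11,70,236],[11,-70,236],[-11,-70,236],[-11,70,236],[50,-50,126]])
trp=[(138,350),(455,340),(455,387),(138,397),(397,238)]
A=np.r_[cr,rail]; Au=np.array(sc+sr)/3.8+[265,135]
B=np.r_[tc,tr]; Bu=np.array(tcp+trp)/6+[270,140]
f=lambda p:np.r_[(proj(S,world(p,A))-Au).ravel(),(proj(T,world(p,B))-Bu).ravel()]
r=least_squares(f,[.6,0,0],loss='soft_l1'); print(r.x); print(np.round(r.fun.reshape(-1,2),1))
p=r.x
np.save('p.npy',p)
hinge=world(p,fr([50,50,120]));pad=world(p,fr([50,-50,126]));top=world(p,fr([0,0,236])); print('hinge',hinge,'pad',pad,'top',top)
for z,n,c,u,v in [(.15,'bottle',T,187,166)]: print(onz(c,u,v,z))
E
```

```text
[ 0.60220706 -0.00686293  0.02017437]
[[-0.3  0.9]
 [ 0.6 -1.3]
 [-1.1 -0.4]
 [-0.1 -0.7]
 [ 0.1 -0.4]
 [-0.3  0.8]
 [-1.   0.6]
 [-1.6 -0.4]
 [-1.4 -1.7]
 [-2.1 -0.2]
 [-1.4 -1.3]
 [-0.8  0.5]
 [-1.  -1.5]
 [ 0.2 -1.6]
 [-0.3 -0.8]
 [-1.1 -0.9]
 [-0.7 -0.7]
 [-0.1 -1.6]
 [ 0.2 -1.1]
 [-0.2 -0.2]
 [-0.6 -1.1]]
hinge [[0.61608548 0.04342727 0.14314444]] pad [[ 0.61644498 -0.05658583  0.14891077]] top [[ 0.5370004  -0.00817861  0.24080908]]
[0.66618715 0.37470042 0.15      ]
```

```bash
cat >> fit.py <<'E'
from scipy.spatial.transform import Rotation as Ro
def delta(target,yaw=None):
    s=robot.sense(); R=Ro.from_euler('xyz',s['tool_rot']).as_matrix()
    d=R.T@(np.array(target)-s['tcp_pos']); t=None
    if yaw is not None: t=-(yaw-s['tool_rot'][2]+np.pi)%(2*np.pi)-np.pi if 0 else -((yaw-s['tool_rot'][2]+np.pi)%(2*np.pi)-np.pi)
    return np.round(d,4),t
E
python3 - <<'E'
from fit import *
print(delta([.616,-.068,.30],-np.pi/2+.02))
E
```

```text
(array([-0.5391, -0.055 , -0.319 ]), np.float64(-1.1850067053923041))
```

```bash
python3 -m pendant '-0.05 -0.055 -0.03 -0.1; -0.539 -0.055 -0.319 -1.185; -0.539 -0.055 -0.319 -1.185; -0.539 -0.055 -0.319 -1.185; -0.539 -0.055 -0.319 -1.185; -0.539 -0.055 -0.319 -1.185; -0.539 -0.055 -0.319 -1.185; -0.539 -0.055 -0.319 -1.185; -0.539 -0.055 -0.319 -1.185; -0.539 -0.055 -0.319 -1.185; -0.539 -0.055 -0.319 -1.185; -0.539 -0.055 -0.319 -1.185' -1 40; python3 - <<'E'
from fit import *
print(robot.sense()['qpos'],delta([.616,-.062,.30],-np.pi/2+.02))
E
```

```text
time: 1.15
tcp_pos: [0.5352, -0.1779, 0.2941]
tool_rot: [-1.571, -0.0, -1.551]
contact_force: [0.3, -0.3, -0.6]
opening: 0.0001
[-4.52777760e-01 -1.16939814e-01  1.69794731e+00 -1.13250103e-04
  1.56065633e+00 -4.73018769e-01] (array([-0.1142, -0.006 ,  0.0831]), np.float64(0.0002421652846202882))
```

```bash
python3 -m pendant '-0.10 -0.006 0.075 0; -0.10 -0.006 0.075 0; -0.10 -0.006 0.075 0; -0.10 -0.006 0.075 0; -0.10 -0.006 0.075 0; -0.10 -0.006 0.075 0; -0.10 -0.006 0.075 0'; python3 - <<'E'
from fit import *
print(delta([.616,-.060,.149+.018],-np.pi/2+.02))
c,_=snap('wrist','w1');p=np.load('p.npy')
print(proj(c,world(p,fr([[50,-50,126],[0,-70,236],[0,70,236],[50,50,120],[50,-83,120]]))))
snap('scene','s1');snap('top','t1')
a=cv2.imread('pics/scene0.png')
a=cv2.imread('pics/s1.png')[110:290,245:425]; cv2.imwrite('pics/s1c.png',cv2.resize(a,None,fx=3.3,fy=3.3,interpolation=cv2.INTER_CUBIC))
E
```

```text
time: 1.73
tcp_pos: [0.6069, -0.0793, 0.2998]
tool_rot: [-1.572, -0.0, -1.552]
contact_force: [-0.8, -0.9, -1.3]
opening: 0.0001
(array([-0.0192,  0.1328,  0.0095]), np.float64(-0.0012703634340351933))
[[324.15505888 167.74283059]
 [214.59167239 225.12126309]
 [185.41805272 -13.88619725]
 [326.91731616  53.60224169]
 [325.32161863 198.32081628]]
```

View pics/w1.png

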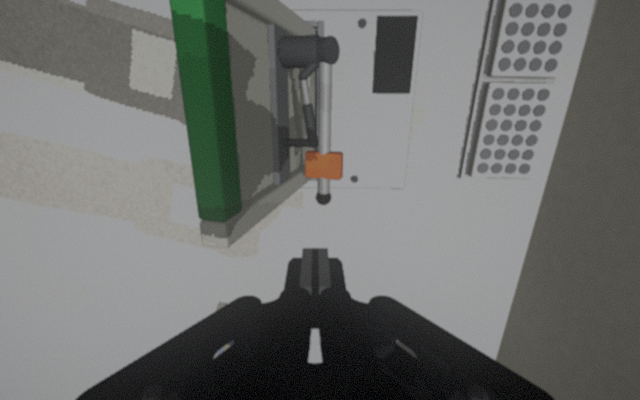

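View pics/s1c.png

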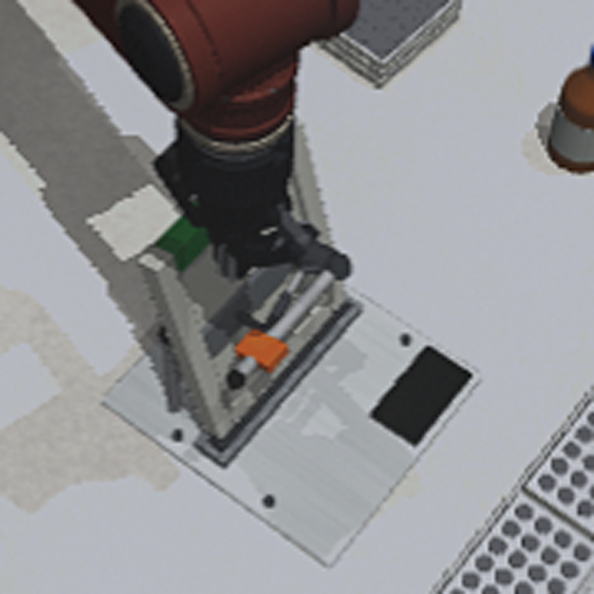

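The wrist image puts the orange pad at (323,165) and the foot at (323,198), against predictions of (324,168) and (325,198), so the fit is good to about 2 mm. Next I'll compute the press path.

```bash
python3 - <<'E'
from fit import *
p=np.load('p.npy')
for q in [0,.2,.4,.6,.8,1.0,1.2]:
    d=np.array([.423,0,-.906]); e=np.array([0,-1,0])
    u=e*np.cos(q)+d*np.sin(q); n=-(-e*np.sin(q)+d*np.cos(q))
    f=np.array([50,50,120])+100*u+6*n
    w=world(p,fr(f))[0]
    # lowest allowed tip z at +y edge when center offset
    tgt=w+[0,-.008,.014]
    dd,_=delta(tgt); print(q,np.round(w,4),'tool delta',dd)
E
```

```text
0 [ 0.6142 -0.0566  0.1477] tool delta [-0.0149  0.1385  0.0075]
0.2 [ 0.6273 -0.0556  0.1326] tool delta [-0.0157  0.1536  0.0206]
0.4 [ 0.6399 -0.0506  0.118 ] tool delta [-0.0205  0.1682  0.0333]
0.6 [ 0.6517 -0.0418  0.1043] tool delta [-0.029   0.1819  0.0452]
0.8 [ 0.6619 -0.0296  0.0922] tool delta [-0.041   0.194   0.0557]
1.0 [ 0.6704 -0.0146  0.0822] tool delta [-0.0559  0.204   0.0645]
1.2 [0.6767 0.0028 0.0745] tool delta [-0.0732  0.2117  0.0711]
```

```bash
python3 -m pendant '-0.015 0.03 0.008 0; -0.015 0.06 0.008 0; -0.015 0.095 0.008 0; -0.015 0.12 0.008 0; -0.015 0.12 0.008 0; -0.015 0.12 0.008 0'; python3 - <<'E'
from fit import *
print(delta([.6142,-.0646,.1617]))
c,_=snap('wrist','w2')
E
```

```text
time: 2.38
tcp_pos: [0.614, -0.0637, 0.1787]
tool_rot: [-1.574, 0.001, -1.552]
contact_force: [0.8, -0.1, 0.4]
opening: -0.0
(array([0.0009, 0.017 , 0.0003]), None)
```

View pics/w2.png

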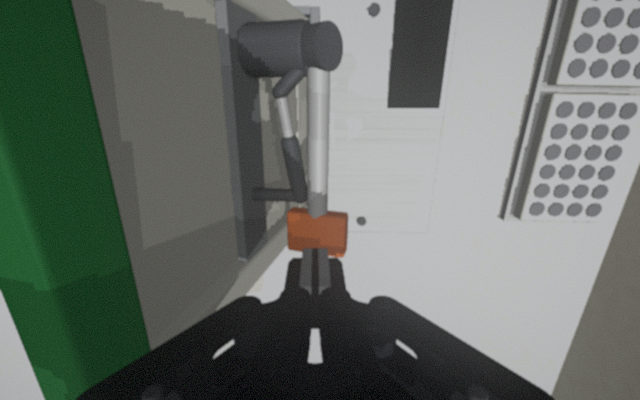

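```bash
python3 -m pendant '0 0.010 0 0; 0 0.018 0 0; 0 0.026 0.007 0; -0.001 0.034 0.014 0; -0.003 0.042 0.020 0; -0.006 0.049 0.027 0; -0.010 0.056 0.033 0; -0.014 0.062 0.039 0; -0.020 0.069 0.044 0; -0.026 0.075 0.049 0; -0.034 0.080 0.053 0; -0.041 0.085 0.058 0'; python3 - <<'E'
from fit import *
c,_=snap('wrist','w3');snap('scene','s3')
a=cv2.imread('pics/s3.png')[110:290,245:425]; cv2.imwrite('pics/s3c.png',cv2.resize(a,None,fx=3.3,fy=3.3,interpolation=cv2.INTER_CUBIC))
E
```

```text
time: 3.43
tcp_pos: [0.6725, -0.0201, 0.0944]
tool_rot: [-1.571, 0.0, -1.551]
contact_force: [0.5, 1.2, 0.3]
opening: 0.0001
```

View pics/w3.png

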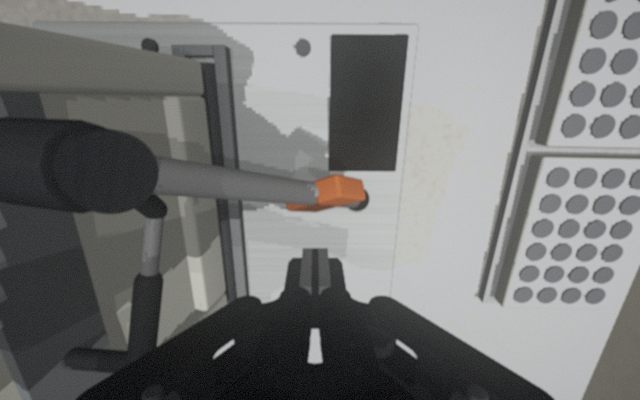

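View pics/s3c.png

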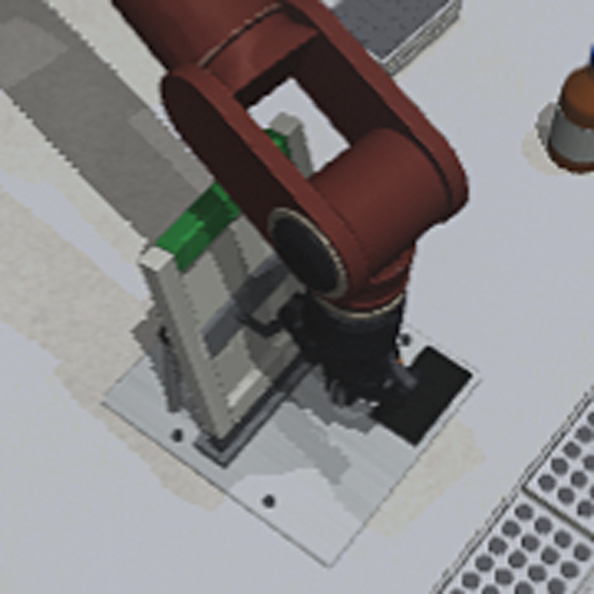

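```bash
python3 -m pendant '0 -0.03 0 0; 0 -0.07 0 0; 0 -0.11 0 0; 0 -0.15 0 0; 0 -0.19 0 0; 0 -0.22 0 0; 0 -0.226 0 0; 0 -0.226 0 0'; python3 - <<'E'
from fit import *
c,_=snap('wrist','w4');S,_=snap('scene','s4');T,_=snap('top','t4')
p=np.load('p.npy')
q=1.745
u=np.array([0,-1,0])*np.cos(q)+np.array([.423,0,-.906])*np.sin(q)
tip=world(p,fr(np.array([50,50,120])+133*u)); print(tip,proj(c,tip),proj(S,tip),proj(T,tip))
for qq in (1.2,1.5):
    u=np.array([0,-1,0])*np.cos(qq)+np.array([.423,0,-.906])*np.sin(qq); t=world(p,fr(np.array([50,50,120])+133*u)); print(qq,proj(c,t),proj(S,t))
print(delta([.537,-.008,.31]))
a=cv2.imread('pics/s4.png')[110:290,245:425]; cv2.imwrite('pics/s4c.png',cv2.resize(a,None,fx=3.3,fy=3.3,interpolation=cv2.INTER_CUBIC))
E
```

```text
time: 4.2
tcp_pos: [0.6737, -0.0214, 0.3264]
tool_rot: [-1.563, -0.001, -1.551]
contact_force: [0.5, 0.1, -0.1]
opening: 0.0
[[0.70164893 0.06821047 0.04440408]] [[335.03131499  95.71132655]] [[373.71202669 220.05121015]] [[294.83006571 161.40520264]]
1.2 [[330.77790963 150.86787404]] [[358.01084972 236.01071588]]
1.5 [[335.23898821 121.27987189]] [[367.46758382 228.46013948]]
(array([-0.0157,  0.0092, -0.1342]), None)
```

View pics/w4.png

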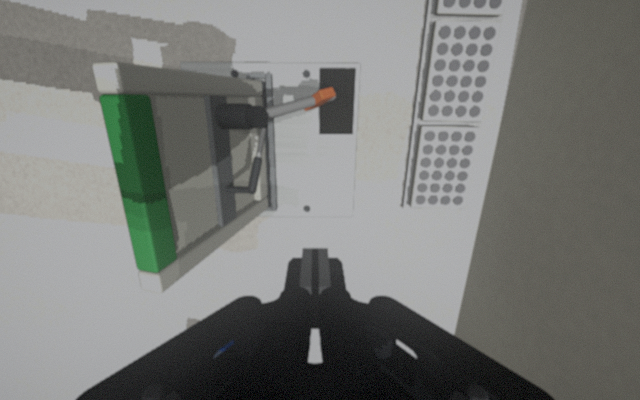

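View pics/s4c.png

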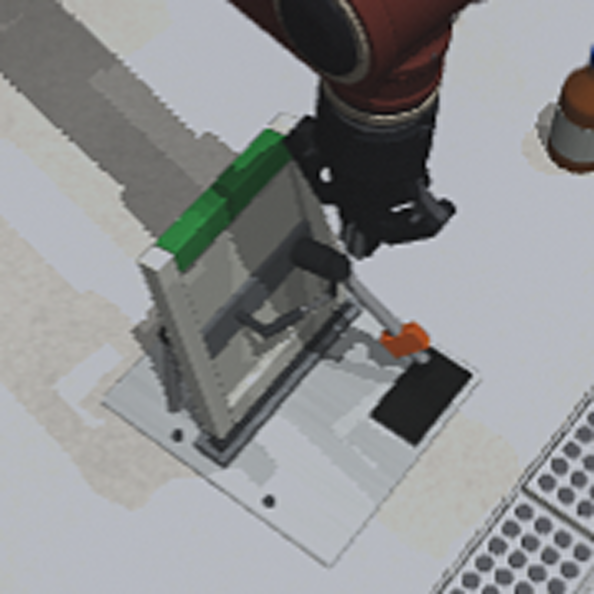

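```bash
python3 -m pendant '0.000 0.003 -0.03 0; -0.02 0.003 -0.07 0; -0.055 0.003 -0.11 0; -0.055 0.003 -0.132 0; -0.055 0.003 -0.132 0; -0.055 0.003 -0.132 0' 0.4 40; python3 - <<'E'
from fit import *
c,_=snap('wrist','w5')
p=np.load('p.npy')
print(proj(c,world(p,fr([[-11,70,236],[11,70,236],[-11,-70,236],[11,-70,236]]))))
print(robot.sense()['opening'],world(p,fr([0,35,236])),delta(world(p,fr([0,35,236]))[0]+[0,0,-.016]))
E
```

```text
time: 4.85
tcp_pos: [0.5373, 0.0319, 0.3154]
tool_rot: [-1.575, 0.0, -1.55]
contact_force: [-0.3, -0.9, 0.8]
opening: 0.0599
[[297.67804795 179.8272208 ]
 [327.24880322 182.10945717]
 [300.51453355 334.55073207]
 [324.81618203 339.97237147]]
0.06008941457260975 [[0.53629435 0.02681427 0.24080908]] (array([ 0.0045,  0.0913, -0.0021]), None)
```

View pics/w5.png

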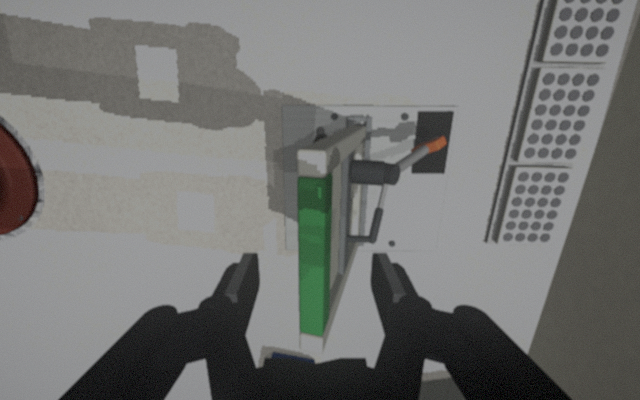

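The rail corners are at (300,177), (329,179) and (301,333), within about 2 to 5 px of the predictions. The rail is centred between the open fingers. The kickstand is down over the black pad. Descending to straddle the rail.

```bash
python3 -m pendant '0.004 0.02 0 0; 0.004 0.04 0 0; 0.004 0.06 0 0; 0.004 0.075 0 0; 0.004 0.085 0 0; 0.004 0.09 0 0; 0.004 0.09 0 0'; python3 - <<'E'
from fit import *
c,_=snap('wrist','w6')
p=np.load('p.npy'); print(robot.sense()['contact_force'],delta(world(p,[0,.035,.25-.016])[0]))
E
```

```text
time: 5.48
tcp_pos: [0.5393, 0.0269, 0.2264]
tool_rot: [-1.574, 0.0, -1.551]
contact_force: [-0.3, -0.7, -0.5]
opening: 0.06
[ 0.51909997 -0.47926962  0.26300102] (array([ 0.0001, -0.0063,  0.0618]), None)
```

View pics/w6.png

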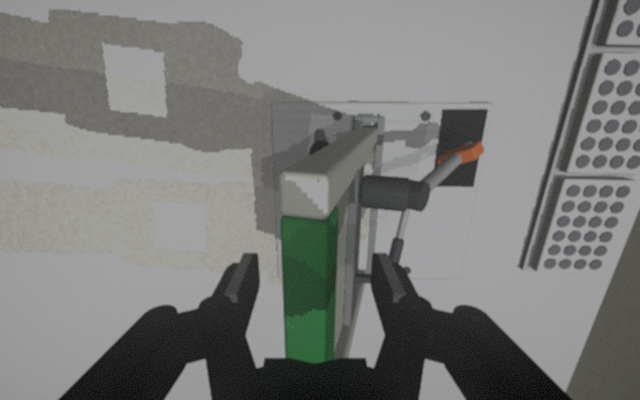

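```bash
python3 -m pendant '0 0 0 0; 0 0 0 0; 0 0 0.002 0; 0 0 0.006 0; 0 -0.001 0.011 0; 0 -0.002 0.016 0; 0 -0.003 0.021 0; 0 -0.004 0.026 0; 0 -0.005 0.031 0; 0 -0.006 0.036 0; 0 -0.006 0.040 0; 0 -0.006 0.043 0' -0.15 20; python3 - <<'E'
from fit import *
c,_=snap('wrist','w7')
p=np.load('p.npy'); print(robot.sense()['contact_force'],delta(world(p,[0,.035,.25-.016])[0]))
E
```

```text
time: 6.53
tcp_pos: [0.583, 0.0281, 0.2342]
tool_rot: [-1.571, 0.0, -1.551]
contact_force: [-1.0, 1.1, -0.5]
opening: 0.0362
[0.19319272 0.0528846  0.13091693] (array([0.0003, 0.0001, 0.0183]), None)
```

View pics/w7.png

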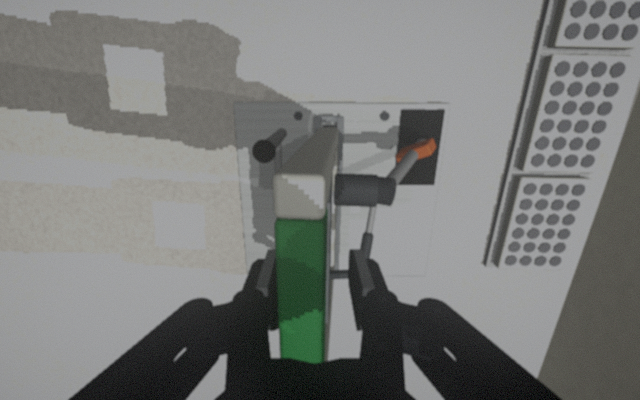

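The frame has left the posts, and the left finger is carrying it. I'll continue slowly.

```bash
python3 -m pendant '0 0 0.004 0; 0 0 0.008 0; 0 0 0.011 0; 0 0 0.014 0; 0 0 0.017 0; 0 0 0.019 0; 0 0 0.019 0; 0 0 0.019 0'
python3 -m pendant '0 0 0.001 0; 0 0 0.002 0; 0 0 0.002 0; 0 0 0.002 0'
python3 -m pendant '0 0 0.001 0; 0 0 0.002 0; 0 0 0.002 0; 0 0 0.002 0'; python3 - <<'E'
from fit import *
c,_=snap('wrist','w8');snap('scene','s8')
p=np.load('p.npy'); print(delta(world(p,[0,.035,.25-.016])[0]))
a=cv2.imread('pics/s8.png')[110:290,245:425]; cv2.imwrite('pics/s8c.png',cv2.resize(a,None,fx=3.3,fy=3.3,interpolation=cv2.INTER_CUBIC))
E
```

```text
time: 7.25
tcp_pos: [0.6015, 0.0285, 0.2341]
tool_rot: [-1.571, 0.0, -1.551]
contact_force: [-0.5, -1.5, 0.3]
opening: 0.0364
time: 7.58
tcp_pos: [0.6031, 0.0285, 0.2342]
tool_rot: [-1.572, -0.0, -1.551]
contact_force: [-2.6, -0.1, 0.1]
opening: 0.0363
time: 7.92
tcp_pos: [0.6048, 0.028, 0.2344]
tool_rot: [-1.573, -0.001, -1.551]
contact_force: [-5.1, -2.8, 3.1]
opening: 0.0362
(array([-0.0002,  0.0004, -0.0033]), None)
```

View pics/w8.png

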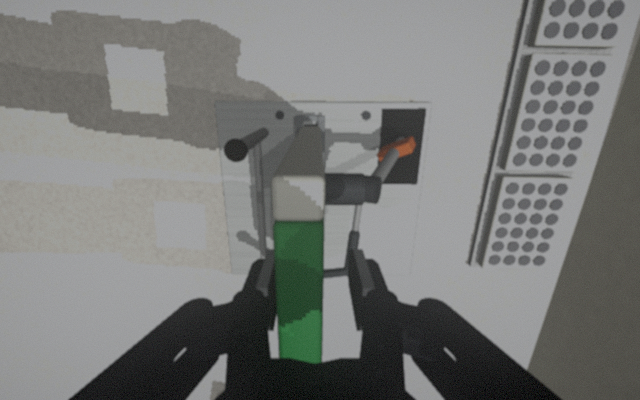

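View pics/s8c.png

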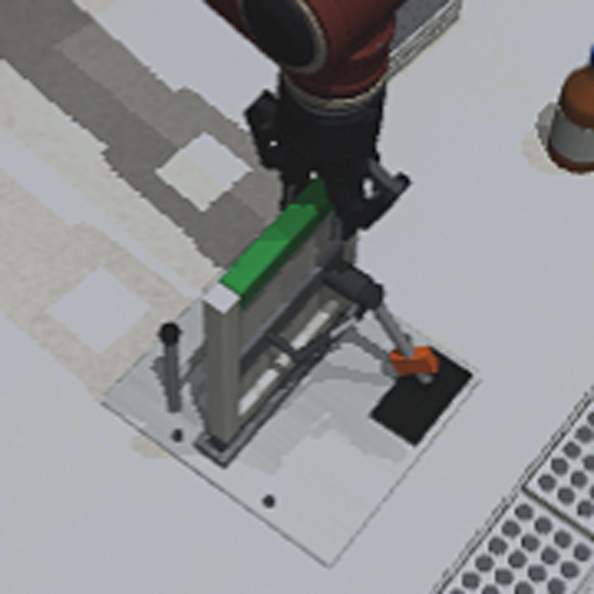

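```bash
python3 -m pendant '0 0 0.001 0; 0 0 0.001 0; 0 0 0.001 0; 0 0 0.001 0'
python3 -m pendant '0 0 0.001 0; 0 0 0.001 0; 0 0 0.001 0; 0 0 0.001 0'
```

```text
time: 8.35
tcp_pos: [0.6057, 0.0279, 0.2344]
tool_rot: [-1.573, -0.001, -1.551]
contact_force: [-5.8, -2.2, 3.0]
opening: 0.0363
time: 8.68
tcp_pos: [0.6066, 0.0278, 0.2345]
tool_rot: [-1.573, -0.002, -1.551]
contact_force: [-6.2, -2.6, 3.6]
opening: 0.0367
```

```bash
python3 - <<'E'
from fit import *
c,_=snap('wrist','w9');S,_=snap('scene','s9')
p=np.load('p.npy')
a=cv2.imread('pics/s9.png')[160:260,290:390]; a=cv2.resize(a,None,fx=6,fy=6,interpolation=cv2.INTER_CUBIC)
cv2.imwrite('pics/s9c.png',a)
for t in (0.02,0,-.02,-.04):
  q=1.745;u=np.array([0,-1,0])*np.cos(q)+np.array([.423,0,-.906])*np.sin(q)
  P=world(p,fr([[11,-70,236],[-11,-90,236],[11,-90,236],[11,-90,0],np.array([50,50,120])+133*u],t)); print(t,((proj(S,P)-[290,160])*6).round().tolist(),P[-1])
print(((proj(S,world(p,[[-.055,-.08,.135]]))-[290,160])*6))
E
```

```text
0.02 [[161.0, 233.0], [87.0, 238.0], [130.0, 267.0], [140.0, 528.0], [504.0, 392.0]] [0.70607186 0.06829971 0.0174335 ]
0 [[170.0, 239.0], [96.0, 244.0], [139.0, 273.0], [140.0, 528.0], [504.0, 394.0]] [0.70611944 0.06830067 0.01532575]
-0.02 [[179.0, 246.0], [105.0, 250.0], [149.0, 280.0], [140.0, 529.0], [503.0, 396.0]] [0.70612488 0.06830078 0.01321748]
-0.04 [[189.0, 253.0], [115.0, 256.0], [158.0, 287.0], [140.0, 529.0], [503.0, 398.0]] [0.70608815 0.06830004 0.01110952]
[[ 35.97384304 310.19792513]]
```

View pics/s9c.png

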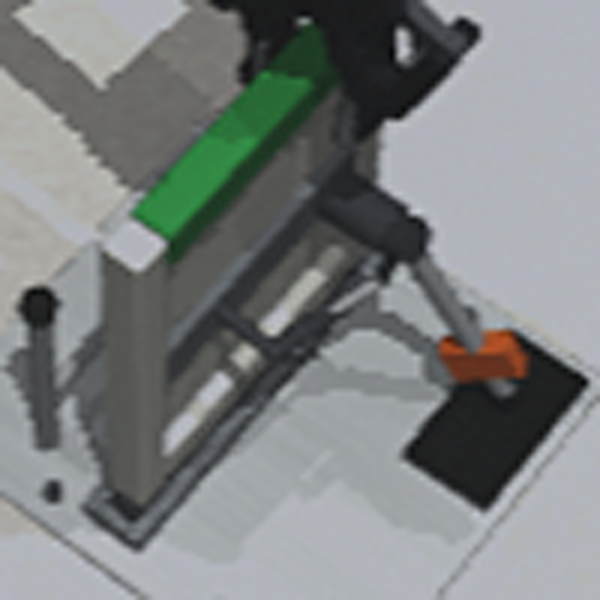

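View pics/w9.png

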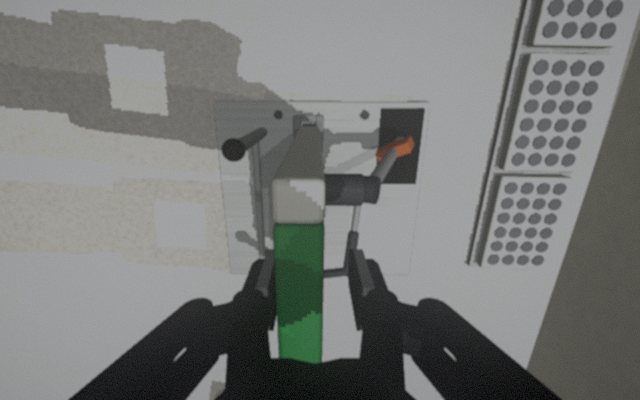

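The viewer looks upright. The left white cap corner is at about (138,267) in the crop, against (141,263) predicted for upright after a ball-based offset. The foot is on the black pad and reads about 6 N, flat over the last 2 mm. I'll close onto the rail while backing the jaw centre up to match, so that I don't over-push.

```bash
python3 -m pendant '0 0 -0.001 0; 0 0 -0.0025 0; 0 0 -0.004 0; 0 0 -0.004 0; 0 0 -0.004 0' -0.3 20
python3 -m pendant '0 0 -0.001 0; 0 0 -0.002 0; 0 0 -0.003 0; 0 0 -0.003 0; 0 0 -0.003 0' -0.43
```

```text
time: 9.2
tcp_pos: [0.6033, 0.0288, 0.2339]
tool_rot: [-1.571, 0.0, -1.551]
contact_force: [-1.5, 0.4, -0.4]
opening: 0.0296
time: 9.62
tcp_pos: [0.6004, 0.0287, 0.2341]
tool_rot: [-1.571, 0.0, -1.551]
contact_force: [-1.1, 0.8, -1.2]
opening: 0.0242
```

```bash
python3 -m pendant '0 0 0 0; 0 0 0 0; 0 0 0 0; 0 0 0 0' -0.6 35
python3 -m pendant '0 0 0.001 0; 0 0 0.001 0; 0 0 0.001 0; 0 0 0.001 0'
python3 -m pendant '0 0 0.001 0; 0 0 0.001 0; 0 0 0.001 0; 0 0 0.001 0'; python3 - <<'E'
from fit import *
c,_=snap('wrist','w10');S,_=snap('scene','s10');snap('top','t10')
a=cv2.imread('pics/s10.png')[160:260,290:390]; a=cv2.resize(a,None,fx=6,fy=6,interpolation=cv2.INTER_CUBIC)
cv2.imwrite('pics/s10c.png',a); s=robot.sense(); print(s['contact_force'],s['moment'],s['tcp_pos'])
E
```

```text
time: 9.95
tcp_pos: [0.6002, 0.0284, 0.2342]
tool_rot: [-1.572, 0.0, -1.551]
contact_force: [-4.3, -0.5, 0.7]
opening: 0.0215
time: 10.28
tcp_pos: [0.6008, 0.0283, 0.2343]
tool_rot: [-1.573, -0.0, -1.551]
contact_force: [-5.5, -0.7, 2.1]
opening: 0.0217
time: 10.62
tcp_pos: [0.6013, 0.0281, 0.2345]
tool_rot: [-1.574, -0.001, -1.551]
contact_force: [-7.7, -1.2, 3.8]
opening: 0.0216
[-7.6689295  -2.1045464   4.32382327] [-0.0608764   1.55426843 -0.15225017] [0.6013043  0.02808944 0.23447246]
```

View pics/s10c.png

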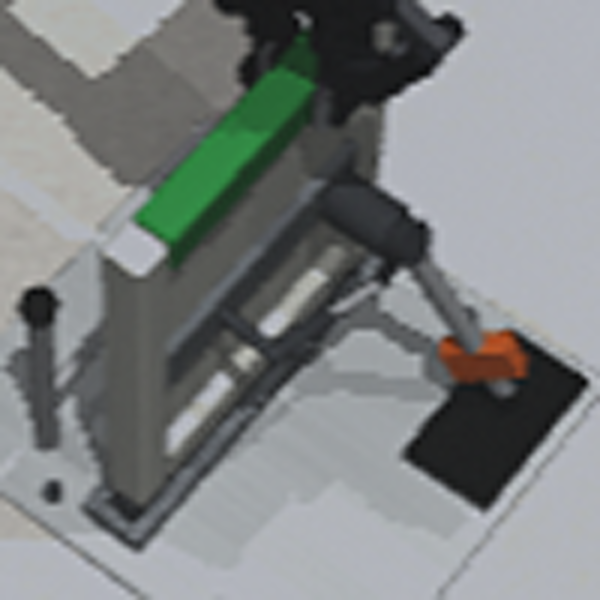

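View pics/w10.png

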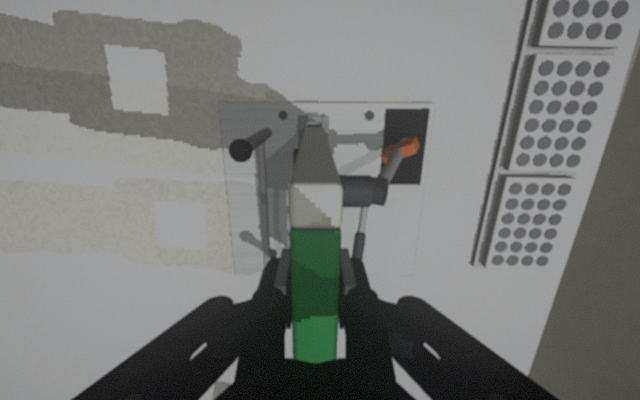

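```bash
python3 -m pendant '0 0.001 -0.001 0; 0 0.001 -0.001 0; 0 0.001 -0.001 0; 0 0.001 -0.001 0'
python3 -m pendant '0 0.001 0 0; 0 0.001 0 0; 0 0.001 0 0; 0 0.001 0 0'
```

```text
time: 11.1
tcp_pos: [0.6009, 0.0281, 0.2344]
tool_rot: [-1.572, -0.001, -1.551]
contact_force: [-6.6, -0.5, 6.0]
opening: 0.0215
time: 11.43
tcp_pos: [0.6011, 0.0281, 0.2344]
tool_rot: [-1.572, -0.001, -1.551]
contact_force: [-8.0, -0.4, 9.0]
opening: 0.0215
```

```bash
python3 -m pendant '0 0 0 0; 0 0 0 0; 0 0 0 0; 0 0 0 0; 0 0 0 0; 0 0 0 0; 0 0 0 0; 0 0 0 0; 0 0 0 0; 0 0 0 0; 0 0 0 0; 0 0 0 0'; python3 - <<'E'
from fit import *
S,_=snap('scene','s11')
T,_=snap('top','t11')
a=cv2.imread('pics/s11.png')[80:320,160:480]; a=cv2.resize(a,None,fx=2.5,fy=2.5,interpolation=cv2.INTER_CUBIC)
cv2.imwrite('pics/s11c.png',a)
E
```

```text
time: 12.43
tcp_pos: [0.6011, 0.0281, 0.2344]
tool_rot: [-1.572, -0.001, -1.551]
contact_force: [-7.3, -0.1, 9.1]
opening: 0.0215
```

View pics/s11c.png

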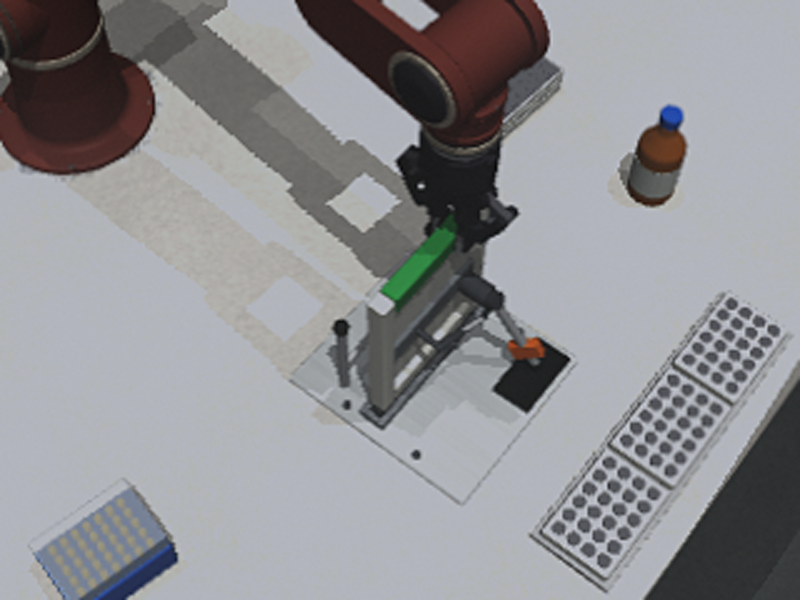

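The viewer is upright and gripped at the green rail (430,260). The foot is on the black pad at (535,360), the foot bar is in the trough, and the bystanders haven't moved. The readings held steady for 1 s, so I'm handing in.

```bash
python3 -c "
from plant import ticket,robot
print(ticket.sign_off()); print(robot.sense()['time'])"
```

```text
the job is handed in; nothing more can be done
None
the job is handed in; nothing more can be done
```

The job is handed in at about 12.5 s, with the viewer upright and still held. With closed fingers I pressed the orange pad until the kickstand snapped down, while the viewer stayed leaning on its posts. I then straddled the green rail with the fingers, pushed it upright until the foot met the landing pad, and gripped it there at 35 N.

**Last checks:**
- **Steadiness:** over the last second the pose did not change. The rail was held at 21.5 mm opening, pushing about 7 N towards the pad and 9 N down.
- **Pictures:** the last scene picture shows the kickstand down with its foot on the pad and the foot bar in the trough. The bottle, tip box and plate stack look to be where they started.
- **Kickstand stop:** I judged this from its position in the pictures, which matched the predicted full-down pose. I did not measure the joint angle.
- **Foot bar:** I could not rule out a lift of about a millimetre from the picture. While I was still pushing, the force levelled off near 6 N, which could have meant the bar was starting to lift. I therefore backed off slightly and pressed down. The downward force then rose without the tool moving, which suggests the bar is seated.

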